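# Uncouple a shaker's drive link and hold it up

## Robot

A 7-joint arm with a two-finger parallel gripper is mounted at the origin on the work surface. World frame = base frame: x ahead of the robot, y to its left, z up, the work surface at z = 0. Lengths are in m, angles in rad, forces in N, time in s.
With the tool pointing down it reaches from about 0.4 to 0.85 m from the base axis. Payload 10.4 kg.
Tool frame: the origin (TCP) lies midway between the tips of the shut fingers; the grasp point (between the pads) lies 19 mm behind it; z points along the fingers, y is the line along which they close (so a half turn about z gives the same grasp; the last joint's range is limited). The gripper opens to 87 mm and grips with 3 to 60 N. Pads are 19 mm wide; open, the fingers measure 117 mm over their backs; the gripper's body (75 mm by 190 mm) begins 51 mm behind the grasp point.
Start: joints at [-1.18, 0.332, -0.065, 1.46, 0.022, 1.35, -0.088], TCP at [0.251, 0.572, 0.223] pointing down, gripper open.
Joint ranges: [-2.6, 2.6], [-0.5, 2.12], [-1.47, 1.34], [0.16, 2.42], [-1.27, 4.41], [0.06, 2.06], [-2.6, 2.6]. Speed limits (rad/s): [2.22, 2.22, 2.79, 2.79, 3.14, 3.14, 3.14].

## Interface

Orientations are given as a unit quaternion [x, y, z, w].
In Python, from bench import sensors, eyes, order gives the robot as it stands.
- The arm moves only by the tool arm_command, never from a script. Its argument "steps" is a list of rows, each an object with "rot": the turn, a rotation vector about the world's x, y, z in degrees, a list of three; "slide": the shift along the world's x, y, z in m, a list of three; "grip": the opening, from 0 (shut) to 1 (fully open). A call has exactly 8 rows; each row shifts and turns the commanded pose from where the row before left it; what a row does not reach is not made up. A row lasts 1/8 s, in which the tool goes at most 62.5 mm and 10.7 degrees, less where a joint would pass 70% of its speed; a pose out of reach is approached as far as the arm can. A call with a gripper value outside its range is refused whole. The fingers move at their own pace and stop on an object; "newtons" is the grip in N (left out, the last holds). Time passes only in rows, so rows that do not move let the fingers close, or fill a call up. It gives the time, the measured TCP pose, the force, the opening and the grip force at its end, in the units of the state.
- sensors.read_state(): the state, without advancing time (a new reading comes with each control period).
- eyes.camera(name): name is "scene" or "top" or "wrist"; returns a dict with "pixels" (400x640x3 uint8, red, green, blue), "intrinsics" (3x3 intrinsics, pixels), "pose" (4x4, takes a point from camera to world coordinates). Camera axes: x right, y down, z forward; pixel columns grow to the right and rows downward; lengths in m; the calibration is good to about 2 mm. A picture is of the moment at which its call begins. There is no depth.
- order.close_job(): hands the job in; it is judged then, once.
Trained networks look in a picture, given as the dict that the camera call returned (one of the last four; its "shot" number tells which), for a name from the list of things; names that differ only in an ending like _2 or _b are one class to them, and where a whole thing is asked for, a point or a joint stands for the part that bears it (a point fixed in the world has none). Each returns a list of dicts, best first, with "conf" (0 to 1); they miss things now and then, are a little off and sometimes report something else, mostly with a low value. They report only what shows in the picture. A call takes as long as a camera call.
- eyes.look_for(name, picture): "bbox" ([left, top, right, bottom] in pixels, round what is visible of it).
The state is a dict: "time": time; "joint_positions": joint angles; "joint_vel": joint speeds; "joint_torque": joint torques, N m; "ee_pos": TCP position; "eef_rot": TCP orientation; "ft_force": force on the tool from outside, world axes, zero at the start; "torque": the same for the moment, N m; "width": finger opening in m; "grip_force": force on a finger pad.
Only numpy, scipy, OpenCV 4.12 (cv2) and the standard library are available. Lean on these libraries where they do the work, as an engineer would, in place of code of your own. Each camera call takes 0.05 s, during which the arm holds its last target. There are 200 camera calls.

## Task

The shaker has stopped on its timer and I want to move its ball stud to another stroke hole: first switch it off at the red paddle, then pull the orange sleeve on the drive link back against its spring and lift the link's socket off the ball. Finish holding the link by its sleeve, still, with the socket about 6 cm above the ball - do not put it down or let go. Leave the jars and everything else on the bench where they are.

Things in the scene. Friction and masses are not known exactly. Their poses are not given: they have to be found in the camera images.
- shaker: Fixed laboratory shaker: grey base 260 x 560 mm; at its -y end a white drive box (top at 100 mm) with crank disc (top at 113 mm) and ball stud; at its +y end a platform with a low rim rail and two jars. The level drive link runs from the ball along +y to a clevis on the platform. Origin on the bench under the link's line; x across the link (-x: panel and switch side), y ball to clevis, z up.
- ball_centre (a point): Centre of the steel ball (22 mm across) on the crank disc's stud, 135 mm above the bench, 100 mm from the shaker's origin towards its -y. The stud does not move. Axes as the shaker's.
- hinge_pin (a point): Centre of the clevis pin about which the drive link tips up: 200 mm from the ball centre along the shaker's +y, 135 mm above the bench; the pin lies along the shaker's x.
- drive_link (a joint): Angle of the drive link about the clevis pin, rad: 0 = level, socket over the ball; grows as the ball end goes up (stop at 0.6). A 12 mm steel rod with an aluminium socket (32 mm across, top 13 mm above the ball centre) at its end; about 0.36 kg with the sleeve; falls back if let go. Latched, it lifts less than 3 mm at the ball.
- socket (a point): Centre of the link's socket: at the ball's centre when coupled; it rises 200 mm x sin(drive_link).
- latch (a joint): Travel in m of the spring latch along the link, away from the ball, towards the clevis: 0 = home (a tab under the ball locks the link down), 0.012 = fully back. The tab clears the ball from about 0.006; pull at least 0.008 before lifting. The spring pulls with 4 N at home to 8.5 N fully back and shuts the latch if the sleeve is let go.
- sleeve: Orange release sleeve around the link that moves the latch: a waist 23 mm in diameter and 30 mm long between two flanges 30 mm in diameter. It slides with the latch and tips with the link; origin at the ball centre when latched and down, y along the link towards the clevis.
- sleeve_grip (a point): Middle of the sleeve's waist, on the link's axis: when latched, 51 mm from the ball centre towards the clevis and 135 mm above the bench. Free space 25 mm and more on both sides and below.
- power_switch (a joint): Red paddle of the shaker's power switch on top of the drive box, rad: 0 = off, leaning to the shaker's -y (away from the platform); about 0.7 to 0.8 = on, leaning to +y. It stays where it is put; about 1.4 N at the tip moves it.
- switch_tip (a point): Point on the paddle's mid-line 36 mm from its pivot (paddle 18 mm wide along the shaker's x, 8 mm thick, 40 mm long). The pivot is 85 mm to -x and 165 mm to -y of the shaker's origin, 102 mm above the bench; the tip swings in the shaker's y-z plane, 14 mm to either side of the pivot.
- jar_amber: square amber sample jar on the shaker's platform, 56 x 56 mm, 110 mm tall, white cap; origin under its centre (bystander)
- jar_tan: square tan sample jar on the shaker's platform, 56 x 56 mm, 110 mm tall, white cap; origin under its centre (bystander)
- jar_bench: square amber sample jar on the bench, 56 x 56 mm, 110 mm tall, white cap; origin under its centre (bystander)
- beaker: glass beaker on the bench, 70 mm across, 95 mm tall; origin under its centre (bystander)
- wash_bottle: white plastic wash bottle on the bench, 68 mm across, 180 mm tall with its spout; origin under its centre (bystander)
- hex_key: steel L-shaped hex key lying on the bench in front of the shaker, 100 x 26 mm, 6 mm thick; origin under the middle of its long leg (bystander)
- spare_stud: spare ball stud standing on the bench in front of the shaker, 22 mm ball, 40 mm tall; origin under its centre (bystander)

How it is judged:
On the way, in this order (a step that is already met when the one before it is completed fails the run):
1. the paddle switch is off, with the link still coupled (value of joint power_switch below 0.12 rad and value of joint drive_link below 0.03 rad), for 0.1 s.
2. the sleeve is pulled back at least 6 mm with the link still down (value of joint latch above 0.006 m and value of joint drive_link below 0.05 rad), for 0.04 s.
At the end, for the whole second after the job is handed in: The paddle is off (under 0.12 rad), the socket is held still (under 0.05 rad/s) 45 to 80 mm above the ball, and the fingers hold the sleeve (contact over 1 N); the hinged link has no other support (value of joint power_switch below 0.12 rad and z of socket in the frame of ball_centre between 0.045 and 0.08 m and contact force between the fingers and sleeve above 1 N and velocity of joint drive_link between -0.05 and 0.05 rad/s); the arm keeps its last pose, push and grip.
It fails at once if the sleeve is pulled or the link lifted while the shaker is switched on (value of joint power_switch above 0.3 rad and (value of joint latch above 0.005 m or value of joint drive_link above 0.03 rad)).
It fails at once if a jar, the beaker, the wash bottle, the hex key or the spare stud is moved more than 15 mm (distance of any of jar_amber, jar_tan, jar_bench, beaker, wash_bottle, hex_key, spare_stud from where it was at the start of the episode above 0.015 m).
It also fails if it takes over 45 s, if anything falls off the work surface, if the arm or the gripper's body presses on something with over 40 N, if the wrist force passes 120 N, or if a joint passes its speed limit or range.

## Working session

There is one attempt and no reset: what is moved stays moved. The work goes in short steps, Python scripts to look and compute and a tool call to move; the robot and the scene stay as the last step left them, time stands still between calls to the robot, and variables do not carry over. Pictures are saved under pics/ and viewed, at most 10 in all, crops included, and the job is handed in when it is done.

Besides the shell and the picture viewer there is one more tool, called after "Request:" as name(argument=value, ...), one argument or row to a line, values as JSON. arm_command: Moves the arm, as the interface text tells. Its arguments: {"type":"object","properties":{"steps":{"type":"array","items":{"type":"object","properties":{"rot":{"type":"array","items":{"type":"number"}},"slide":{"type":"array","items":{"type":"number"}},"grip":{"type":"number"}}}},"newtons":{"type":"number"}},"required":["steps"]}

```bash
mkdir -p pics; cat > h.py <<'E'
import numpy as np, cv2
from bench import sensors, eyes, order
def shot(cam,fn=None):
    p=eyes.camera(cam)
    if fn: cv2.imwrite('pics/'+fn,cv2.cvtColor(p['pixels'],cv2.COLOR_RGB2BGR))
    return p
def ray(p,u,v):
    K=np.array(p['intrinsics']);T=np.array(p['pose'])
    return T[:3,3],T[:3,:3]@np.linalg.inv(K)@[u,v,1]
def atz(p,u,v,z):
    o,d=ray(p,u,v); return o+d*(z-o[2])/d[2]
def proj(p,X):
    K=np.array(p['intrinsics']);T=np.array(p['pose'])
    c=K@(T[:3,:3].T@(np.array(X)-T[:3,3])); return c[:2]/c[2]
E
python3 - <<'E'
from h import *
a=shot('top','top.png');b=shot('scene','scene.png')
for n,p in(('top',a),('scene',b)):
    print(n,np.round(p['pose'],3).tolist(),np.round(p['intrinsics'],1).tolist())
    for k in['shaker','drive_link','sleeve','power_switch','jar_amber','jar_tan','jar_bench','beaker','wash_bottle','hex_key','spare_stud']:
        print(k,[(np.round(d['bbox']).tolist(),round(d['conf'],2)) for d in eyes.look_for(k,p)[:2]])
s=sensors.read_state();print(s['time'],s['ee_pos'],s['eef_rot'],s['width'])
E
```

```text
top [[0.018, -0.993, 0.12, 0.436], [-0.999, -0.022, -0.032, -0.028], [0.034, -0.119, -0.992, 0.965], [0.0, 0.0, 0.0, 1.0]] [[363.4, 0.0, 318.5], [0.0, 363.4, 199.9], [0.0, 0.0, 1.0]]
shaker [([123.0, 94.0, 368.0, 252.0], 0.85)]
drive_link [([203.0, 138.0, 294.0, 174.0], 0.76)]
sleeve [([258.0, 144.0, 280.0, 160.0], 0.74)]
power_switch [([445.0, 254.0, 481.0, 276.0], 0.31)]
jar_amber [([138.0, 188.0, 181.0, 226.0], 0.6)]
jar_tan [([126.0, 143.0, 172.0, 181.0], 0.85)]
jar_bench [([446.0, 254.0, 480.0, 280.0], 0.62), ([256.0, 142.0, 278.0, 158.0], 0.44)]
beaker [([451.0, 174.0, 493.0, 206.0], 0.75)]
wash_bottle [([434.0, 118.0, 484.0, 156.0], 0.75)]
hex_key []
spare_stud [([276.0, 223.0, 284.0, 229.0], 0.58), ([260.0, 141.0, 278.0, 158.0], 0.31)]
scene [[0.603, 0.664, -0.442, 1.057], [0.798, -0.497, 0.341, -0.456], [0.007, -0.558, -0.83, 1.068], [0.0, 0.0, 0.0, 1.0]] [[372.8, 0.0, 319.4], [0.0, 372.8, 197.2], [0.0, 0.0, 1.0]]
shaker [([303.0, 119.0, 449.0, 289.0], 0.75)]
drive_link [([361.0, 156.0, 399.0, 212.0], 0.93)]
sleeve []
power_switch []
jar_amber [([388.0, 110.0, 406.0, 145.0], 0.98), ([238.0, 275.0, 268.0, 332.0], 0.54)]
jar_tan [([411.0, 125.0, 439.0, 160.0], 0.75)]
jar_bench [([184.0, 216.0, 210.0, 251.0], 0.55)]
beaker [([204.0, 266.0, 233.0, 300.0], 0.76)]
wash_bottle [([240.0, 277.0, 267.0, 331.0], 0.63)]
hex_key [([341.0, 144.0, 358.0, 167.0], 0.58)]
spare_stud [([327.0, 178.0, 336.0, 187.0], 0.37), ([184.0, 217.0, 207.0, 249.0], 0.23)]
1.2 [0.25128383 0.57228239 0.22257858] [2.05410609e-01 9.78675881e-01 3.91986345e-05 1.85187647e-06] 0.08732127801759544
```

View pics/top.png

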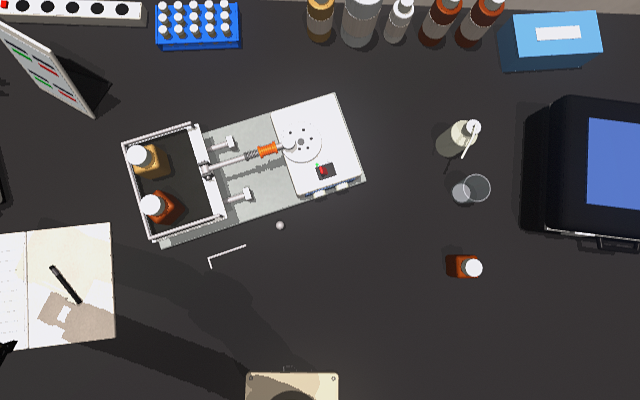

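View pics/scene.png

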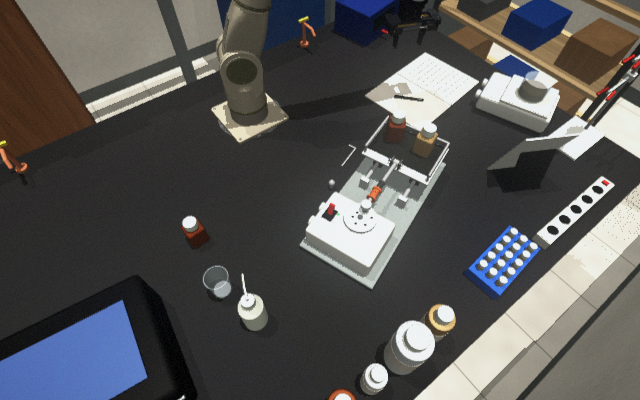

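The top view shows the shaker around (245,170), red switch near (323,171), orange sleeve near (268,151) and ball near (290,145). I'll crop in for accurate corner points.

```bash
python3 - <<'E'
import cv2
a=cv2.imread('pics/top.png')[85:255,195:375]
cv2.imwrite('pics/topc.png',cv2.resize(a,None,fx=3.5,fy=3.5,interpolation=cv2.INTER_CUBIC))
E
```

```text
(no output)
```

View pics/topc.png

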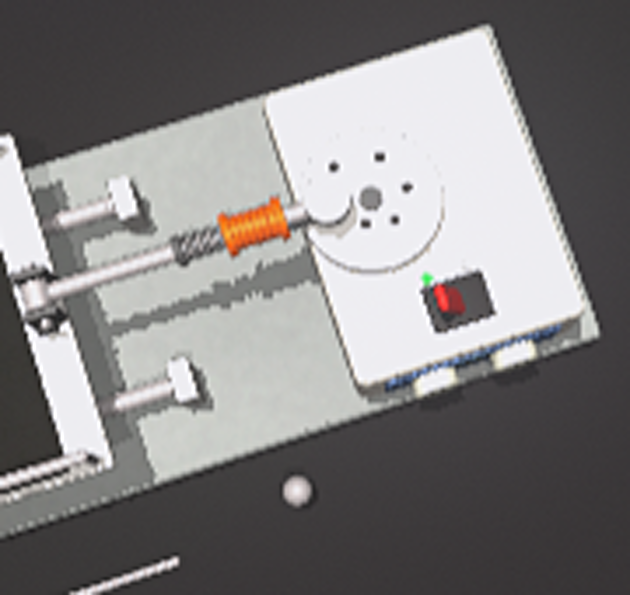

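Crop: sleeve centre (255,226), clevis (38,292), socket (331,203), switch plate centre (459,302), box corners (490,28),(265,97),(362,388),(585,312).

```bash
cat >> h.py <<'E'
def fit(P,W):
    P=np.array(P);W=np.array(W);Pm=P.mean(0);Wm=W.mean(0);p=P-Pm;w=W-Wm
    th=np.arctan2((p[:,0]*w[:,1]-p[:,1]*w[:,0]).sum(),(p*w).sum())
    R=np.array([[np.cos(th),-np.sin(th)],[np.sin(th),np.cos(th)]])
    return th,R,Wm-R@Pm
E
python3 - <<'E'
from h import *
p=shot('top')
g=lambda c,z:atz(p,c[0]/3.5+195,c[1]/3.5+85,z)[:2]
sl=g((255,226),.135);cl=g((38,292),.135);so=g((331,203),.148);sw=g((459,302),.103)
C=[g(c,.1) for c in((490,28),(265,97),(362,388),(585,312))]
print(sl,cl,so,sw);print(C,[np.linalg.norm(C[i]-C[i-1]) for i in range(4)])
print('d',np.linalg.norm(so-cl),np.linalg.norm(sl-cl),np.linalg.norm(sl-so))
th,R,t=fit([(0,-.049),(0,.1),(0,-.1),(-.085,-.165)],[sl,cl,so,sw])
print(np.degrees(th),t)
L=lambda x,y:(R@[x,y]+t).round(4)
for n,q in dict(ball=(0,-.1),pin=(0,.1),sleeve=(0,-.049),pivot=(-.085,-.165)).items():print(n,L(*q))
print([ (R.T@(c-t)).round(4) for c in C], [(R.T@(c-t)).round(4) for c in (sl,cl,so,sw)])
for n,uv,z in(('hex',(182,560),0),('stud',(297,490),.03)):print(n,g(uv,z))
E
```

```text
[0.65115251 0.06582285] [0.60287083 0.20621806] [0.66461847 0.01514934] [ 0.6096477  -0.07249228]
[array([ 0.80895552, -0.09156962]), array([0.75314291, 0.06602643]), array([ 0.54870915, -0.00711751]), array([ 0.60540985, -0.16027269])] [np.float64(0.214827724720524), np.float64(0.16718720133395307), np.float64(0.21712485305673088), np.float64(0.1633140513837333)]
d 0.20079847491495367 0.14846526527385265 0.052432214197071524
18.91967866170015 [0.63482736 0.11117426]
ball [0.6673 0.0166]
pin [0.6024 0.2058]
sleeve [0.6507 0.0648]
pivot [ 0.6079 -0.0725]
[array([ 0.099 , -0.2483]), array([ 0.0973, -0.0811]), array([-0.1198, -0.084 ]), array([-0.1158, -0.2472])] [array([ 0.0007, -0.0482]), array([0.0006, 0.1003]), array([-0.003 , -0.1005]), array([-0.0834, -0.1656])]
hex [0.4289795  0.12648687]
stud [0.48152095 0.04017278]
```

Geometry agrees with the given sizes (yaw 18.9°). Moving to above the +y side of the paddle with the fingers shut.

Request:
arm_command(
  steps=[
    {"rot":[0,0,-4],"slide":[0.028,-0.05,0.02],"grip":0},
    {"rot":[0,0,-4],"slide":[0.028,-0.05,0.02],"grip":0},
    {"rot":[0,0,-4],"slide":[0.028,-0.05,0.02],"grip":0},
    {"rot":[0,0,-4],"slide":[0.028,-0.05,0.02],"grip":0},
    {"rot":[0,0,-4],"slide":[0.028,-0.05,0],"grip":0},
    {"rot":[0,0,-4],"slide":[0.028,-0.05,0],"grip":0},
    {"rot":[0,0,-4],"slide":[0.028,-0.05,0],"grip":0},
    {"rot":[0,0,-4],"slide":[0.028,-0.05,0],"grip":0},
  ],
)

```text
time: 2.25
ee_pos: [0.4759, 0.1706, 0.3029]
eef_rot: [0.468, 0.884, 0.0, 0.0]
ft_force: [-0.5, 1.1, 1.0]
width: 0.0148
grip_force: 0.0
```

Request:
arm_command(
  steps=[
    {"rot":[0,0,-4],"slide":[0.028,-0.05,0],"grip":0},
    {"rot":[0,0,-4],"slide":[0.028,-0.05,0],"grip":0},
    {"rot":[0,0,-4],"slide":[0.028,-0.05,0],"grip":0},
    {"rot":[0,0,-3.4],"slide":[0.028,-0.05,0],"grip":0},
    {"slide":[0.008,-0.007,-0.02],"grip":0},
    {"slide":[0,0,-0.03],"grip":0},
    {"slide":[0,0,-0.02],"grip":0},
    {"slide":[0,0,0],"grip":0},
  ],
)

```text
schema error: expected keys rot, slide, grip
```

```bash
python3 - <<'E'
from h import *
p=shot('wrist','w1.png')
s=sensors.read_state();print(s['time'],s['ee_pos'],s['eef_rot'],s['width'],s['ft_force'])
for k in['switch_tip','sleeve','drive_link']:print(k,eyes.look_for(k,p)[:2])
E
```

```text
2.3 [0.47938493 0.16243687 0.30308478] [ 4.73856858e-01  8.80600528e-01 -3.29714608e-04  1.50983012e-03] 0.01092090348743434 [ 1.65886016 -7.63717334 -0.17539447]
switch_tip []
sleeve []
drive_link [{'bbox': [430.6, 204.0, 454.5, 221.7], 'conf': 0.55}]
```

View pics/w1.png

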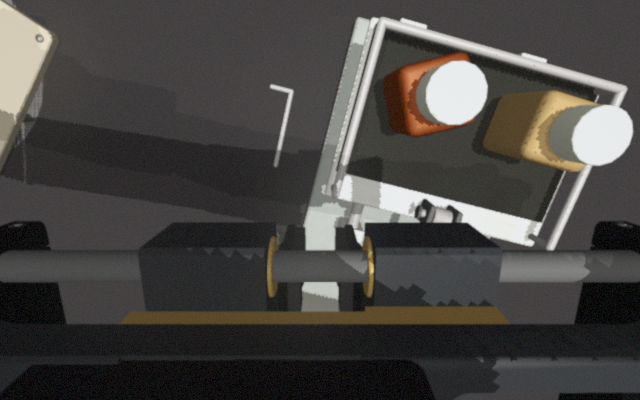

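The second call was refused because a key was missing, so the arm is still above the platform. The wrist view shows jars at (450,92) and (590,135) and the clevis at (437,212). I'll resend the call.

Request:
arm_command(
  steps=[
    {"rot":[0,0,-4],"slide":[0.028,-0.05,0],"grip":0},
    {"rot":[0,0,-4],"slide":[0.028,-0.05,0],"grip":0},
    {"rot":[0,0,-4],"slide":[0.028,-0.05,0],"grip":0},
    {"rot":[0,0,-3.4],"slide":[0.028,-0.05,0],"grip":0},
    {"rot":[0,0,0],"slide":[0.008,-0.007,-0.02],"grip":0},
    {"rot":[0,0,0],"slide":[0,0,-0.03],"grip":0},
    {"rot":[0,0,0],"slide":[0,0,-0.02],"grip":0},
    {"rot":[0,0,0],"slide":[0,0,0],"grip":0},
  ],
)

```text
time: 3.45
ee_pos: [0.5943, -0.0322, 0.2307]
eef_rot: [0.58, 0.815, -0.001, -0.002]
ft_force: [-0.7, -0.3, 1.6]
width: 0.0008
grip_force: 0.0
```

```bash
python3 - <<'E'
from h import *
p=shot('wrist','w2.png');q=shot('scene')
c=cv2.cvtColor(q['pixels'],cv2.COLOR_RGB2BGR)[150:300,280:440]
w=cv2.imread('pics/w2.png')
cv2.imwrite('pics/c2.png',np.hstack([cv2.resize(w,(480,300)),cv2.resize(c,(320,300),interpolation=cv2.INTER_CUBIC)]))
s=sensors.read_state();print(s['time'],s['ee_pos'],s['eef_rot'],s['width'],s['ft_force'])
for k in['switch_tip','sleeve']:print(k,eyes.look_for(k,p)[:2],eyes.look_for(k,q)[:2])
E
```

```text
3.55 [ 0.59543739 -0.03318684  0.23303462] [ 5.80527436e-01  8.14240624e-01  3.13924229e-04 -6.50693596e-05] 0.0001775947415412099 [0.33552986 0.30783572 0.6470623 ]
switch_tip [{'bbox': [270.6, 0.0, 536.5, 311.9], 'conf': 0.67}] [{'bbox': [326.0, 202.0, 329.9, 217.1], 'conf': 0.37}]
sleeve [{'bbox': [416.2, 66.2, 459.7, 130.4], 'conf': 0.97}, {'bbox': [269.8, 0.4, 536.4, 309.6], 'conf': 0.5}] [{'bbox': [367.3, 188.2, 382.5, 202.2], 'conf': 0.42}]
```

View pics/c2.png

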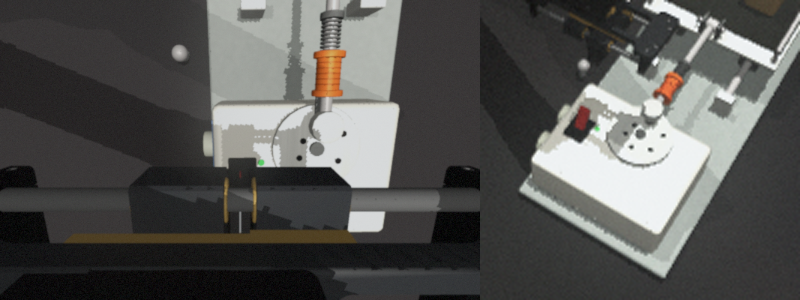

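The wrist view shows the sleeve at about (437,98) full-size with the link vertical, so the yaw is right, and the scene crop shows the red paddle at (583,115). I'll descend, push the paddle and cross-check the sleeve.

Request:
arm_command(
  steps=[
    {"rot":[0,0,0],"slide":[0,-0.002,-0.036],"grip":0},
    {"rot":[0,0,0],"slide":[0,0,-0.036],"grip":0},
    {"rot":[0,0,0],"slide":[0,0,-0.036],"grip":0},
    {"rot":[0,0,0],"slide":[0.003,-0.008,0],"grip":0},
    {"rot":[0,0,0],"slide":[0.003,-0.008,0],"grip":0},
    {"rot":[0,0,0],"slide":[0.003,-0.008,0],"grip":0},
    {"rot":[0,0,0],"slide":[0.002,-0.006,0],"grip":0},
    {"rot":[0,0,0],"slide":[0,0,0],"grip":0},
  ],
)

```text
time: 4.75
ee_pos: [0.6073, -0.0667, 0.1256]
eef_rot: [0.581, 0.814, 0.001, 0.001]
ft_force: [-0.4, 1.8, 4.4]
width: 0.0006
grip_force: 1.9
```

```bash
python3 - <<'E'
from h import *
q=shot('scene');p=shot('wrist')
c=cv2.cvtColor(q['pixels'],cv2.COLOR_RGB2BGR)[170:260,290:410]
cv2.imwrite('pics/c3.png',cv2.resize(c,None,fx=5,fy=5,interpolation=cv2.INTER_CUBIC))
s=sensors.read_state();print(s['time'],s['ee_pos'],s['ft_force'])
R=np.array([[.946,-.324],[.324,.946]]);pv=np.array([.6079,-.0725])
print('rel',R.T@(s['ee_pos'][:2]-pv))
d=eyes.look_for('sleeve',p);print(d[:1])
if d:
    b=d[0]['bbox'];print(atz(p,(b[0]+b[2])/2,(b[1]+b[3])/2,.135))
for n,y,z in(('off',-.014,.135),('on',.014,.135)):print(n,(proj(q,[*(pv+R@[0,y]),z])-[290,170])*5)
E
```

```text
4.85 [ 0.60704297 -0.06670336  0.12536817] [0.062526   1.81684382 3.38234688]
rel [0.00106736 0.0057613 ]
[{'bbox': [482.8, 0.0, 564.1, 54.3], 'conf': 0.73}]
[0.6522775  0.05549282 0.135     ]
off [182.8888488  206.05308154]
on [208.78751165 172.98834744]
```

View pics/c3.png

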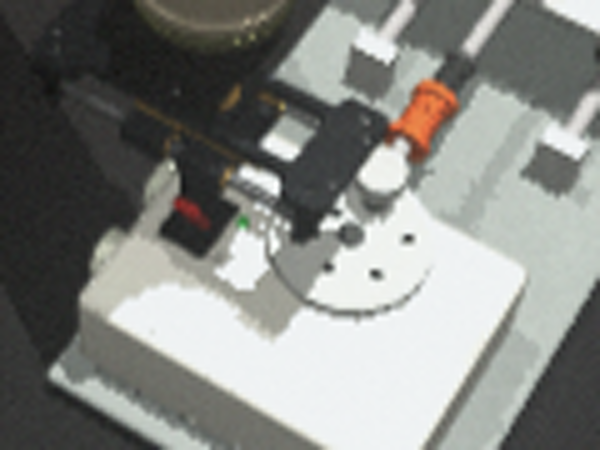

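The fingers are on the paddle, with red at (192,212) and the expected off-tip at (183,206), so it is almost over. A few mm more until the stop is felt.

Request:
arm_command(
  steps=[
    {"rot":[0,0,0],"slide":[0.001,-0.002,0],"grip":0},
    {"rot":[0,0,0],"slide":[0.001,-0.002,0],"grip":0},
    {"rot":[0,0,0],"slide":[0,-0.001,0],"grip":0},
    {"rot":[0,0,0],"slide":[0,0,0],"grip":0},
    {"rot":[0,0,0],"slide":[0,0,0],"grip":0},
    {"rot":[0,0,0],"slide":[0,0,0],"grip":0},
    {"rot":[0,0,0],"slide":[0,0,0],"grip":0},
    {"rot":[0,0,0],"slide":[0,0,0],"grip":0},
  ],
)

```text
time: 5.9
ee_pos: [0.6075, -0.0675, 0.1249]
eef_rot: [0.58, 0.815, 0.001, -0.003]
ft_force: [-8.3, 13.7, 12.2]
width: 0.0006
grip_force: 9.9
```

Firm stop at 16 N, so the paddle is off. Backing off, rising and looking again.

Request:
arm_command(
  steps=[
    {"rot":[0,0,0],"slide":[-0.005,0.014,0],"grip":0},
    {"rot":[0,0,0],"slide":[-0.003,0.01,0.01],"grip":0},
    {"rot":[0,0,0],"slide":[0,0.005,0.04],"grip":0},
    {"rot":[0,0,0],"slide":[0,0,0.05],"grip":0},
    {"rot":[0,0,0],"slide":[0.024,0,0.03],"grip":0.65},
    {"rot":[0,0,0],"slide":[0.024,0,0],"grip":0.65},
    {"rot":[0,0,0],"slide":[0,0,0],"grip":0.65},
    {"rot":[0,0,0],"slide":[0,0,0],"grip":0.65},
  ],
)

```text
time: 6.9
ee_pos: [0.6477, -0.0431, 0.2545]
eef_rot: [0.582, 0.813, -0.0, -0.0]
ft_force: [-0.7, -0.0, -0.8]
width: 0.0325
grip_force: 0.0
```

```bash
python3 - <<'E'
from h import *
p=shot('wrist','w4.png');q=shot('scene')
c=cv2.cvtColor(q['pixels'],cv2.COLOR_RGB2BGR)[170:260,290:410]
cv2.imwrite('pics/c4.png',np.hstack([cv2.resize(cv2.imread('pics/w4.png'),(480,300)),cv2.resize(c,(320,300),interpolation=cv2.INTER_CUBIC)]))
s=sensors.read_state();print(s['time'],s['ee_pos'],s['eef_rot'],s['ft_force'],s['width'])
d=eyes.look_for('sleeve',p);print(d[:1])
h=cv2.cvtColor(p['pixels'],cv2.COLOR_RGB2HSV);m=cv2.inRange(h,(5,150,120),(20,255,255))
m[180:]=0
n,l,st,ce=cv2.connectedComponentsWithStats(m);i=1+st[1:,4].argmax();print(st[i],ce[i])
x,y,w,hh=st[i][:4]
for v in(y,y+hh/2,y+hh):print(v,atz(p,x+w/2,v,.135))
R=np.array([[.946,-.324],[.324,.946]]);pv=np.array([.6079,-.0725])
for n,y,z in(('off',-.014,.135),('on',.014,.135)):u=proj(q,[*(pv+R@[0,y]),z])-[290,170];print(n,u*[320/120,300/90]+[480,0])
E
```

```text
7.0 [ 0.64769916 -0.04296648  0.2546588 ] [ 5.81651630e-01  8.13437992e-01 -8.64307030e-05 -8.50697535e-05] [ 0.47393477  0.71530927 -0.04094892] 0.04043653443589312
[{'bbox': [351.5, 30.1, 387.1, 92.1], 'conf': 0.87}]
[ 351   29   38   62 1716] [369.35955711  59.45804196]
29 [0.64052497 0.08920065 0.135     ]
60.0 [0.64847388 0.0684605  0.135     ]
91 [0.65677062 0.04681283 0.135     ]
off [577.54071936 137.36872103]
on [591.35333954 115.32556496]
```

View pics/c4.png

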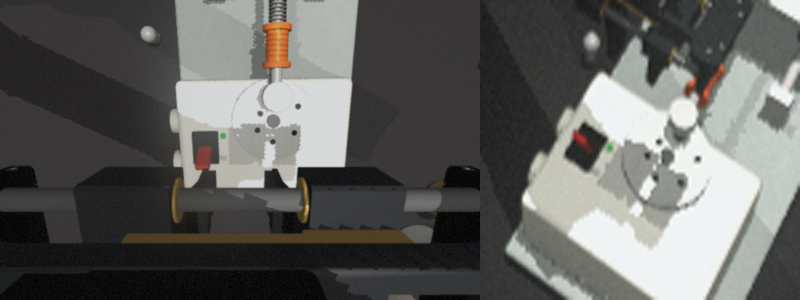

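The paddle now leans to −y (wrist view (204,158)), so it is off. The sleeve waist is at about (0.6495, 0.067). Moving above it and down around it.

Request:
arm_command(
  steps=[
    {"rot":[0,0,0],"slide":[0.001,0.04,0],"grip":0.6},
    {"rot":[0,0,0],"slide":[0.001,0.04,0],"grip":0.6},
    {"rot":[0,0,0],"slide":[0,0.03,-0.02],"grip":0.6},
    {"rot":[0,0,0],"slide":[0,0,-0.04],"grip":0.6},
    {"rot":[0,0,0],"slide":[0,0,-0.03],"grip":0.6},
    {"rot":[0,0,0],"slide":[0,0,-0.03],"grip":0.6},
    {"rot":[0,0,0],"slide":[0,0,-0.019],"grip":0.6},
    {"rot":[0,0,0],"slide":[0,0,0],"grip":0.6},
  ],
)

```text
time: 8.05
ee_pos: [0.6495, 0.0672, 0.1146]
eef_rot: [0.581, 0.814, -0.001, -0.001]
ft_force: [1.0, 0.0, -0.2]
width: 0.0522
grip_force: 0.0
```

```bash
python3 - <<'E'
from h import *
q=shot('scene');t=shot('top')
f=lambda p,a,b,c,d:cv2.resize(cv2.cvtColor(p['pixels'],cv2.COLOR_RGB2BGR)[a:b,c:d],(400,400),interpolation=cv2.INTER_CUBIC)
cv2.imwrite('pics/c5.png',np.hstack([f(q,150,230,330,410),f(t,110,210,230,330)]))
s=sensors.read_state();print(s['time'],s['ee_pos'],s['eef_rot'],s['ft_force'],s['width'])
E
```

```text
8.15 [0.65081902 0.06722861 0.11670076] [5.81529113e-01 8.13525306e-01 4.83934758e-04 4.82370771e-04] [-0.68123815 -0.17783252  0.47859872] 0.05236434659043788
```

View pics/c5.png

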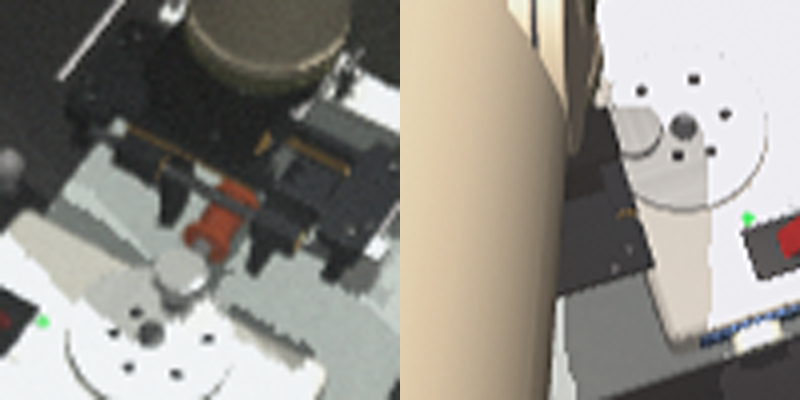

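The fingers straddle the sleeve (left finger (170,195), right (268,245), sleeve between them). Closing at 35 N.

Request:
arm_command(
  steps=[
    {"rot":[0,0,0],"slide":[0,0,0],"grip":0.3},
    {"rot":[0,0,0],"slide":[0,0,0],"grip":0.15},
    {"rot":[0,0,0],"slide":[0,0,0],"grip":0.0},
    {"rot":[0,0,0],"slide":[0,0,0],"grip":0.0},
    {"rot":[0,0,0],"slide":[0,0,0],"grip":0.0},
    {"rot":[0,0,0],"slide":[0,0,0],"grip":0.0},
    {"rot":[0,0,0],"slide":[0,0,0],"grip":0.0},
    {"rot":[0,0,0],"slide":[0,0,0],"grip":0.0},
  ],
  newtons=35,
)

```text
time: 9.15
ee_pos: [0.6505, 0.0674, 0.1157]
eef_rot: [0.581, 0.814, 0.0, 0.0]
ft_force: [2.2, 0.2, 0.9]
width: 0.0221
grip_force: 35.0
```

Width of 22 mm means the pads are on the waist. Pulling back along the link.

Request:
arm_command(
  steps=[
    {"rot":[0,0,0],"slide":[-0.001,0.003,0],"grip":0},
    {"rot":[0,0,0],"slide":[-0.001,0.003,0],"grip":0},
    {"rot":[0,0,0],"slide":[-0.001,0.003,0],"grip":0},
    {"rot":[0,0,0],"slide":[-0.001,0.003,0],"grip":0},
    {"rot":[0,0,0],"slide":[0,0,0],"grip":0},
    {"rot":[0,0,0],"slide":[0,0,0],"grip":0},
    {"rot":[0,0,0],"slide":[0,0,0],"grip":0},
    {"rot":[0,0,0],"slide":[0,0,0],"grip":0},
  ],
)

```text
time: 10.15
ee_pos: [0.6471, 0.0768, 0.1158]
eef_rot: [0.582, 0.813, -0.001, 0.002]
ft_force: [5.4, -5.0, -1.0]
width: 0.0223
grip_force: 35.0
```

Pulled 10 mm with a spring-like reaction. Adding 2 mm, then lifting half way with matching tilt.

Request:
arm_command(
  steps=[
    {"rot":[0,0,0],"slide":[-0.001,0.002,0],"grip":0},
    {"rot":[0,0,0],"slide":[0,0,0],"grip":0},
    {"rot":[-1,-0.35,0],"slide":[0,0,0.0026],"grip":0},
    {"rot":[-2.06,-0.7,0],"slide":[0,0,0.0053],"grip":0},
    {"rot":[-2.06,-0.7,0],"slide":[0,0,0.0053],"grip":0},
    {"rot":[-2.06,-0.7,0],"slide":[0,0,0.0053],"grip":0},
    {"rot":[0,0,0],"slide":[0,0,0],"grip":0},
    {"rot":[0,0,0],"slide":[0,0,0],"grip":0},
  ],
)

```text
time: 11.15
ee_pos: [0.6468, 0.0775, 0.1347]
eef_rot: [0.581, 0.811, -0.039, 0.056]
ft_force: [9.0, -8.8, -1.9]
width: 0.022
grip_force: 35.0
```

```bash
cat > g.py <<'E'
from h import *
from scipy.spatial.transform import Rotation as Ro
q=shot('scene','c6.png')
s=sensors.read_state();r=Ro.from_quat(s['eef_rot']).as_matrix()
g=s['ee_pos']-.019*r[:,2];R=np.array([[.946,-.324],[.324,.946]])
l=R.T@(g[:2]-[.6024,.2058]);print(s['time'],'grasp rel pin',l,g[2]-.135,'angle',np.arctan2(g[2]-.135,-l[1]),'tilt',np.arcsin(-(R.T@r[:2,2])[1]),'dist',np.hypot(l[1],g[2]-.135),'F',s['ft_force'],s['width'],s['grip_force'])
E
python3 g.py
```

```text
11.2 grasp rel pin [ 0.00037326 -0.13317377] 0.018485651051551782 angle 0.13792715297014158 tilt 0.13725763068607616 dist 0.13445063228928256 F [ 9.23550636 -8.52450112 -1.31279956] 0.022298742168950874 34.978501070290804
```

Tilt and arc angle agree (0.138 rad). Completing the lift to about 0.305 rad.

Request:
arm_command(
  steps=[
    {"rot":[-1.8,-0.6,0],"slide":[0,0,0.0046],"grip":0},
    {"rot":[-1.8,-0.6,0],"slide":[0,0,0.0046],"grip":0},
    {"rot":[-1.8,-0.6,0],"slide":[0,0,0.0046],"grip":0},
    {"rot":[-1.8,-0.6,0],"slide":[0,0,0.0046],"grip":0},
    {"rot":[-1.8,-0.6,0],"slide":[0,0.001,0.0046],"grip":0},
    {"rot":[0,0,0],"slide":[0,0,0],"grip":0},
    {"rot":[0,0,0],"slide":[0,0,0],"grip":0},
    {"rot":[0,0,0],"slide":[0,0,0],"grip":0},
  ],
)

```text
time: 12.2
ee_pos: [0.6461, 0.0792, 0.1576]
eef_rot: [0.576, 0.804, -0.088, 0.122]
ft_force: [6.2, -8.6, -0.1]
width: 0.0221
grip_force: 35.0
```

```bash
python3 g.py; python3 - <<'E'
import cv2
cv2.imwrite('pics/c7.png',cv2.resize(cv2.imread('pics/c6.png')[140:260,290:450],(800,600),interpolation=cv2.INTER_CUBIC))
E
```

```text
12.25 grasp rel pin [ 0.00033763 -0.12827738] 0.0407105017860655 angle 0.3073091131328207 tilt 0.3015534736237733 dist 0.1345824343162299 F [ 5.81468917 -6.92766423  0.76474764] 0.0219133316059727 34.95115768164396
```

View pics/c7.png

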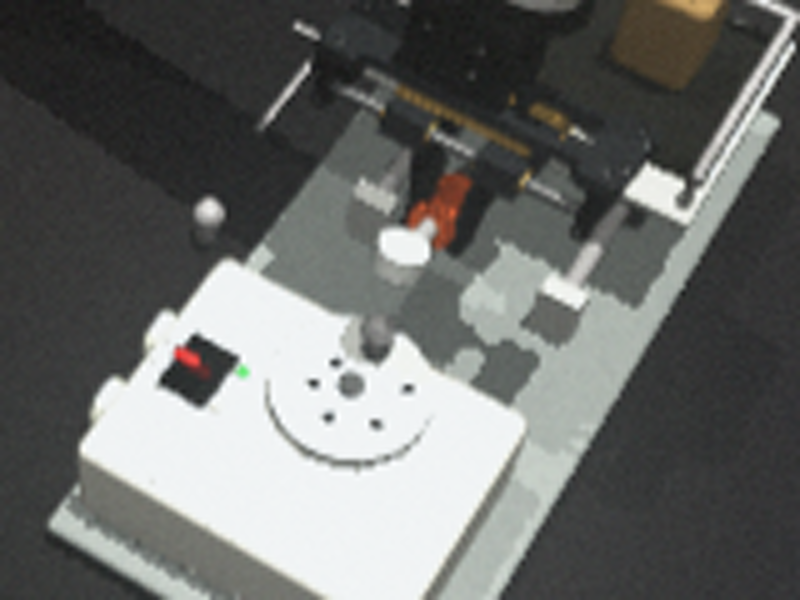

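The socket at (403,250) is clear of the bare ball at (377,335), about 60 mm up. The paddle tip at (187,357) matches the predicted off position (182,356). Handing in.

```bash
python3 -c "
from bench import order
print(order.close_job())"
```

```text
the job is handed in; nothing more can be done
None
```

The shaker is switched off at the paddle, and the arm is holding the link still by its pulled-back sleeve, with the socket about 6 cm above the ball; the job is handed in, but no verdict came back.

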